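Changing over the bench supply: isolator lever, then selector lever

ROBOT

A 6-joint arm with a two-finger parallel gripper is mounted at the origin on the work surface. World frame = base frame: x ahead of the robot, y to its left, z up, the work surface at z = 0. Lengths are in m, angles in rad, forces in N, time in s.
With the tool pointing down it reaches from about 0.35 to 0.85 m from the base axis. Payload 8.1 kg.
Tool frame: the origin (TCP) lies between the finger pads; the fingertips stand 14 mm ahead of it and the grasp point (between the pads) lies 5 mm behind it (robot.tip_reach is the z of the fingertips in the tool frame, in m); z points along the fingers, y is the line along which they close (so a half turn about z gives the same grasp; the last joint's range is limited). The gripper opens to 93 mm and grips with 3 to 60 N. Pads are 15 mm wide; open, the fingers measure 128 mm over their backs; the gripper's body (75 mm by 188 mm) begins 65 mm behind the grasp point.
Start: joints at [-1.345, 0.13, 1.488, -0, 1.523, -0.085], TCP at [0.184, -0.571, 0.207] pointing down, gripper open.
Joint ranges: [-2.96, 2.96], [-0.89, 2.26], [0.02, 2.5], [-1.34, 4.48], [0, 2.73], [-2.66, 2.66]. Speed limits (rad/s): [2.39, 2.39, 2.79, 3.14, 3.14, 3.14].

INTERFACE

Orientations are given as a rotation vector (axis times angle).
In Python, from plant import robot gives the robot as it stands. The module is installed in compiled form; this text tells all that it offers.
- The arm moves only by the shell command python3 -m handwheel 'ROWS' [FORCE]. ROWS is JSON, a list of rows, each a list of 7 numbers: the closure, from -1 (fully open) to 1 (shut), then the shift along the tool's x, y, z each as a share of 100 cm, from -1 to 1, then the turn, a rotation vector about the tool's x, y, z each as a share of 180 degrees, from -1 to 1. In form: [[grip, tx, ty, tz, rx, ry, rz], ...]. A call has 1 to 20 rows; each row is the pose to reach, as a shift and turn from the pose commanded when the call began, along the tool's axes at that moment, turning the shorter way round; what a row does not reach only later rows make up. A row lasts 1/8 s, in which the tool goes at most 62.5 mm and 10.7 degrees, less where a joint would pass 70% of its speed; a pose out of reach is approached as far as the arm can. A call with a number of a shift or a turn outside -1 to 1 is refused whole. A call with a gripper value outside its range is refused whole. The fingers move at their own pace and stop on an object; FORCE is the grip in N (left out, the last holds). Time passes only in rows, so rows that repeat a pose let the fingers close. It gives the time, the measured TCP pose, the force, the opening and the grip force at its end, in the units of the state.
- robot.read_state(): the state, without advancing time (a new reading comes with each control period).
- robot.read_camera(name): name is "scene" or "side" or "wrist"; returns a dict with "frame" (420x560x3 uint8, red, green, blue), "fx", "fy", "cx", "cy" (pixels), "rvec" (rotation vector, rad) and "tvec" (3), from world to camera coordinates, as OpenCV has them; the wrist camera has in their place "T_tool_cam" (4x4, takes a point from camera to tool coordinates, whose origin is the TCP and whose axes are the flange's). Camera axes: x right, y down, z forward; pixel columns grow to the right and rows downward; lengths in m; the calibration is good to about 2 mm. A picture is of the moment at which its call begins: read the wrist's pose just before it. There is no depth.
- robot.close_job(): hands the job in; it is judged then, once.
Trained networks look in a picture, given as the dict that the camera call returned (one of the last four; its "shot" number tells which), for a name from the list of things; names that differ only in an ending like _2 or _b are one class to them, and where a whole thing is asked for, a point or a joint stands for the part that bears it (a point fixed in the world has none). Each returns a list of dicts, best first, with "conf" (0 to 1); they miss things now and then, are a little off and sometimes report something else, mostly with a low value. They report only what shows in the picture. A call takes as long as a camera call.
- robot.regions_of(picture, name): "mask" (420x560 bool, what is visible of it) and "rect" ([left, top, right, bottom] in pixels, round what is visible of it).
The state is a dict: "t": time; "q": joint angles; "dq": joint speeds; "joint_torque": joint torques, N m; "tool_pos": TCP position; "orientation": TCP orientation; "force": force on the tool from outside, world axes, zero at the start; "wrist_torque": the same for the moment, N m; "opening": finger opening in m; "gripper_force": force on a finger pad.
Only numpy, scipy, OpenCV 4.12 (cv2) and the standard library are available. Lean on these libraries where they do the work, as an engineer would, in place of code of your own. Each camera call takes 0.05 s, during which the arm holds its last target. There are 200 camera calls.

TASK

On the lid of the grey changeover unit, swing the isolator lever (left, round grip) clockwise until it rests fully home against its end stop; that frees the selector lever (right, square grip), which you then swing clockwise fully home against its own end stop. The end of the isolator's travel has to be felt: work gently, pushing the grips sideways with the fingers rather than clamping them (they are brittle), and never bear on either lever with more than about 20 N in all, any squeeze of both fingers included. Leave the other things on the bench and on the lid where they are, and let go of everything at the end.

Things in the scene. Friction and masses are not known exactly. Their poses are not given: they have to be found in the camera images.
- unit: Changeover unit: fixed low grey half-rack case, 260 mm deep (its x), 380 mm wide (its y), 70 mm high; origin under its centre; front panel with sockets faces its -x. On its flat lid two levers turn on upright axes: isolator at x 0, y +80 mm, selector at x 0, y -80 mm. Inside, the isolator's shaft bars the selector until the isolator is within about 3 degrees of its end stop.
- iso_lever: Isolator lever: dark steel arm 18 mm wide, 10 mm thick, with an upright round grip at its end. Origin on its turning axis at the arm's underside (86 mm above the table); x along the arm to the grip, z up. Turns clockwise seen from above; starts pointing within 55 degrees of the unit's front. Over 22 N of contact force on it, both fingers added up, is forcing it.
- iso_grip (a point): Centre of the isolator's grip: black upright cylinder 20 mm in diameter, from 96 to 141 mm above the table (this point at 118), 80 mm from the axis. Push it sideways, or cage it loosely in the fingers. It moves against 2 to 3 N and stays where left; at the rubber-buffered end stop the resistance climbs steeply (some 12 N per mm), and 9 to 13 N shows that it is home.
- iso_hub (a point): Centre of the isolator's hub on the lid (on the turning axis, 72 mm above the table). The lever is clamped on its hidden shaft at an angle that differs from unit to unit, so where it ends is not known beforehand: after 45 to 92 degrees of travel, pointing anywhere from 10 degrees past the unit's left (+y) to 36 degrees short of it. Feel for the stop. Once the selector has begun to turn, the isolator is held.
- sel_lever: Selector lever: like the isolator's, shorter, with a square grip. Origin on its turning axis at the arm's underside (86 mm above the table); x along the arm to the grip, z up. Starts 75 degrees from the unit's front, on the right, locked but for 1 or 2 degrees of play until the isolator is home; then swings clockwise to point straight to the unit's front (-x). Over 22 N on it, both fingers added up, is forcing it.
- sel_grip (a point): Centre of the selector's grip: black upright square post 18 x 18 mm, faces square to the arm, from 96 to 131 mm above the table (this point at 114), 52 mm from the axis. It moves against 2 to 3 N when free; its end stop is rubber-buffered too (some 25 N per mm).
- attenuator: Bystander: small brass turned part standing on the unit's lid, 22 mm in diameter, 24 mm high; origin at its underside.
- tin: Bystander: round aluminium tin on the unit's lid, 48 mm in diameter, 22 mm high; origin at its underside.
- meter: Bystander: black hand multimeter lying on the bench, 150 x 80 x 42 mm; origin at its underside.
- driver: Bystander: screwdriver lying on the bench, 180 mm long.
- flange: Bystander: round aluminium flange lying on the bench, 130 mm in diameter, 25 mm high; origin at its underside.
- flux_jar: Bystander: small jar on the bench, 44 mm in diameter, 60 mm high; origin at its underside.
- wrench: Bystander: steel wrench lying before the unit on the left, 150 mm long.

How it is judged:
By the outcome, as a careful person would: the job done as asked, in the order asked, and still so for the second after the job is handed in, with the robot touching nothing.
It also fails if it takes over 72 s, if anything falls off the work surface, if the arm or the gripper's body presses on something with over 40 N, if the wrist force passes 120 N, or if a joint passes its speed limit or range.

## Working session

There is one attempt and no reset: what is moved stays moved. The work goes in short steps, Python scripts to look and compute and a shell command to move; the robot and the scene stay as the last step left them, time stands still between calls to the robot, and variables do not carry over. Pictures are saved under pics/ and viewed, at most 10 in all, crops included, and the job is handed in when it is done.

```bash
mkdir -p pics
cat > h.py <<'E'
import numpy as np, cv2
from plant import robot
from scipy.spatial.transform import Rotation as R
def snap(n,f):
    s=robot.read_state(); p=robot.read_camera(n); cv2.imwrite('pics/'+f,cv2.cvtColor(p['frame'],cv2.COLOR_RGB2BGR))
    if n=='wrist':
        T=np.eye(4);T[:3,:3]=R.from_rotvec(s['orientation']).as_matrix();T[:3,3]=s['tool_pos']
        C=T@np.array(p['T_tool_cam'])
    else:
        W=np.eye(4);W[:3,:3]=R.from_rotvec(np.ravel(p['rvec'])).as_matrix();W[:3,3]=np.ravel(p['tvec']);C=np.linalg.inv(W)
    p['C']=C;return p
def ray(p,u,v,z):
    d=p['C'][:3,:3]@np.array([(u-p['cx'])/p['fx'],(v-p['cy'])/p['fy'],1]);o=p['C'][:3,3]
    return o+d*(z-o[2])/d[2]
def proj(p,X):
    c=np.linalg.inv(p['C'])@np.append(X,1);return p['fx']*c[0]/c[2]+p['cx'],p['fy']*c[1]/c[2]+p['cy']
E
python3 - <<'E'
from h import *
s=robot.read_state();print({k:np.round(v,3) for k,v in s.items()})
for n in ('scene','side'):
    p=snap(n,n+'0.png');print(n,p['C'].round(3).tolist(),p['fx'])
    for k,z in (('unit',.07),('iso_grip',.118),('iso_lever',.09),('sel_grip',.114),('sel_lever',.09),('iso_hub',.072),('tin',.09),('attenuator',.08)):
        for r in robot.regions_of(p,k)[:2]:
            m=r['mask'];v,u=np.nonzero(m)
            if len(u): print(k,round(r['conf'],2),r['rect'],ray(p,u.mean(),v.mean(),z).round(3))
E
```

```text
{'t': np.float64(0.0), 'q': array([-1.345,  0.131,  1.489,  0.   ,  1.523, -0.085]), 'dq': array([-0.001, -0.   ,  0.001, -0.001,  0.001, -0.001]), 'joint_torque': array([-2.0000e-03, -5.5984e+01, -4.9177e+01,  7.6000e-02,  3.5000e-02,
       -0.0000e+00]), 'tool_pos': array([ 0.183, -0.571,  0.206]), 'orientation': array([-3.102, -0.486,  0.   ]), 'force': array([ 0.252, -0.558, -0.309]), 'wrist_torque': array([ 0.018, -0.015,  0.002]), 'gripper_force': np.float64(0.0), 'opening': np.float64(0.093)}
scene [[-0.4, 0.696, -0.596, 1.28], [0.916, 0.294, -0.272, 0.348], [-0.014, -0.655, -0.756, 1.098], [0.0, 0.0, 0.0, 1.0]] 514.9319217759404
unit 0.86 [203.9, 173.7, 381.1, 326.0] [0.567 0.068 0.07 ]
iso_grip 0.57 [315.0, 224.2, 351.7, 249.8] [0.532 0.164 0.118]
iso_lever 0.69 [309.6, 219.8, 349.2, 250.4] [0.515 0.157 0.09 ]
sel_grip 0.61 [249.9, 191.4, 271.9, 226.3] [ 0.523 -0.041  0.114]
sel_grip 0.57 [433.9, 311.0, 459.9, 339.4] [0.66  0.453 0.114]
sel_lever 0.96 [250.4, 191.1, 274.1, 223.5] [ 0.503 -0.052  0.09 ]
iso_hub 0.79 [305.2, 218.8, 350.4, 256.6] [0.518 0.145 0.072]
iso_hub 0.
[... 320 characters left out ...]
 -0.756, -0.654, 1.025], [0.0, 0.0, 0.0, 1.0]] 511.8152344559015
unit 0.63 [177.5, 182.3, 346.1, 309.2] [0.517 0.098 0.07 ]
iso_grip 0.52 [242.8, 230.7, 252.3, 258.8] [0.511 0.177 0.118]
iso_lever 0.69 [239.2, 233.6, 258.4, 256.3] [0.526 0.149 0.09 ]
sel_grip 0.82 [276.9, 185.8, 300.4, 214.5] [ 0.492 -0.025  0.114]
sel_lever 0.73 [272.8, 187.4, 299.2, 213.0] [ 0.503 -0.053  0.09 ]
sel_lever 0.65 [235.9, 233.9, 257.4, 261.3] [0.525 0.151 0.09 ]
iso_hub 0.95 [233.7, 231.9, 258.1, 259.8] [0.54  0.132 0.072]
tin 0.72 [263.7, 180.7, 277.8, 192.4] [ 0.581 -0.102  0.09 ]
attenuator 0.58 [196.7, 225.7, 196.1, 235.7] [0.677 0.153 0.08 ]
attenuator 0.43 [204.2, 353.7, 283.1, 409.8] [0.367 0.499 0.08 ]
```

Run:
```python
import cv2
a=cv2.imread('pics/scene0.png')[130:350,140:480];cv2.imwrite('pics/s0c.png',cv2.resize(a,(800,518),interpolation=cv2.INTER_CUBIC))
a=cv2.imread('pics/side0.png')[150:330,150:390];cv2.imwrite('pics/d0c.png',cv2.resize(a,(800,600),interpolation=cv2.INTER_CUBIC))
```

```text
(no output)
```

View pics/s0c.png

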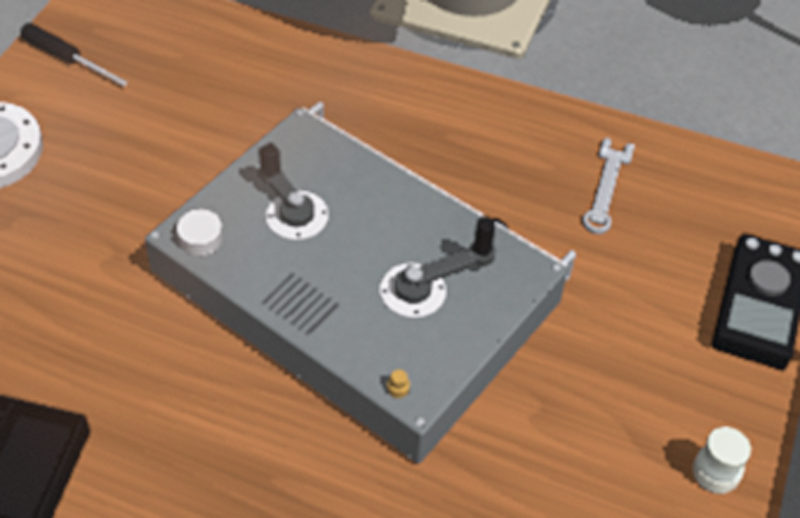

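View pics/d0c.png

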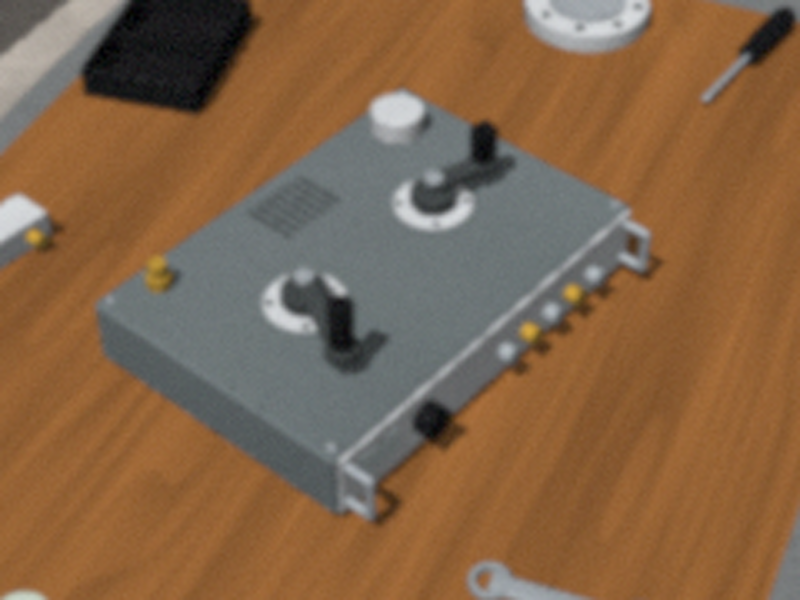

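The scene view shows the isolator hub disc at crop (413,290) with its grip top at (485,224), and the selector disc at (297,214) with its grip top at (268,150). In the side view the same points are at (304,303), (341,302), (433,203) and (484,128).

```bash
cat > loc.py <<'E'
from h import *
def m(n,pts,s,o):
    p=snap(n,'tmp.png');return {k:ray(p,u/s+o[0],v/s+o[1],z).round(4) for k,(u,v,z) in pts.items()}
a=m('scene',dict(iso=(413,290,.071),sel=(297,214,.071),ig=(485,224,.141),sg=(268,150,.131),tin=(199,222,.092),att=(399,375,.094),c1=(417,440,.07),c2=(150,240,.07),c3=(303,112,.07),c4=(563,280,.07)),800/340,(140,130))
b=m('side',dict(iso=(304,303,.071),sel=(433,203,.071),ig=(341,302,.141),sg=(484,128,.131),tin=(398,107,.092),att=(158,262,.094),c1=(100,305,.07),c2=(403,90,.07),c3=(628,212,.07),c4=(340,460,.07)),800/240,(150,150))
for k in a: print(k,a[k],b[k],((a[k]+b[k])/2).round(4))
E
python3 loc.py
```

```text
iso [0.5635 0.1258 0.071 ] [0.5594 0.1263 0.071 ] [0.5614 0.126  0.071 ]
sel [ 0.5169 -0.0279  0.071 ] [ 0.5134 -0.0283  0.071 ] [ 0.5152 -0.0281  0.071 ]
ig [0.5065 0.179  0.141 ] [0.5002 0.1777 0.141 ] [0.5034 0.1784 0.141 ]
sg [ 0.4917 -0.072   0.131 ] [ 0.4856 -0.0709  0.131 ] [ 0.4886 -0.0714  0.131 ]
tin [ 0.5837 -0.1126  0.092 ] [ 0.5846 -0.1139  0.092 ] [ 0.5841 -0.1132  0.092 ]
att [0.6794 0.1541 0.094 ] [0.6757 0.1524 0.094 ] [0.6776 0.1532 0.094 ]
c1 [0.7254 0.1912 0.07  ] [0.7074 0.1934 0.07  ] [0.7164 0.1923 0.07  ]
c2 [ 0.6116 -0.16    0.07  ] [ 0.6026 -0.1654  0.07  ] [ 0.6071 -0.1627  0.07  ]
c3 [ 0.3704 -0.0863  0.07  ] [ 0.3572 -0.0864  0.07  ] [ 0.3638 -0.0864  0.07  ]
c4 [0.4893 0.2656 0.07  ] [0.4627 0.2616 0.07  ] [0.476  0.2636 0.07  ]
```

```bash
python3 -m handwheel '[[-0.1,0.534,-0.615,-0.02,0,0,-0.667],[-0.1,0.534,-0.615,-0.02,0,0,-0.667],[-0.1,0.534,-0.615,-0.02,0,0,-0.667],[-0.1,0.534,-0.615,-0.02,0,0,-0.667],[-0.1,0.534,-0.615,-0.02,0,0,-0.667],[-0.1,0.534,-0.615,-0.02,0,0,-0.667],[-0.1,0.534,-0.615,-0.02,0,0,-0.667],[-0.1,0.534,-0.615,-0.02,0,0,-0.667],[-0.1,0.534,-0.615,-0.02,0,0,-0.667],[-0.1,0.534,-0.615,-0.02,0,0,-0.667],[-0.1,0.534,-0.615,-0.02,0,0,-0.667],[-0.1,0.534,-0.615,-0.02,0,0,-0.667],[-0.1,0.534,-0.615,-0.02,0,0,-0.667],[-0.1,0.534,-0.615,-0.02,0,0,-0.667],[-0.1,0.534,-0.615,-0.02,0,0,-0.667],[-0.1,0.534,-0.615,-0.02,0,0,-0.667],[-0.1,0.534,-0.615,-0.02,0,0,-0.667],[-0.1,0.534,-0.615,-0.02,0,0,-0.667]]' 10
python3 - <<'E'
from h import *
s=robot.read_state();M=R.from_rotvec(s['orientation']).as_matrix();print(s['q'].round(3),s['tool_pos'].round(4),M.round(3).tolist(),np.degrees(np.arctan2(M[1,0],M[0,0])))
p=snap('wrist','w1.png');print(p['C'].round(3).tolist(),p['fx'])
for X in ([.5034,.1784,.141],[.5614,.126,.071],[.5034,.1784,.118]):print(proj(p,X))
E
```

```text
t: 3.25
tool_pos: [0.5039, 0.1768, 0.2276]
orientation: [1.131, 2.93, 0.001]
force: [-1.2, 0.3, 0.8]
opening: 0.0513
gripper_force: 0.0
[ 0.241 -0.057  1.643 -0.     1.555 -0.593] [0.5039 0.1768 0.2276] [[-0.741, 0.672, 0.001], [0.672, 0.741, 0.0], [-0.0, 0.001, -1.0]] 137.79025868190112
[[0.671, 0.707, 0.222, 0.442], [0.741, -0.64, -0.202, 0.232], [-0.001, 0.3, -0.954, 0.405], [0.0, 0.0, 0.0, 1.0]] 327.4615315416795
(np.float64(280.88999418804156), np.float64(211.18178192243795))
(np.float64(280.6318868864299), np.float64(259.3629300450147))
(np.float64(280.79464411775695), np.float64(203.73114821432887))
```

View pics/w1.png

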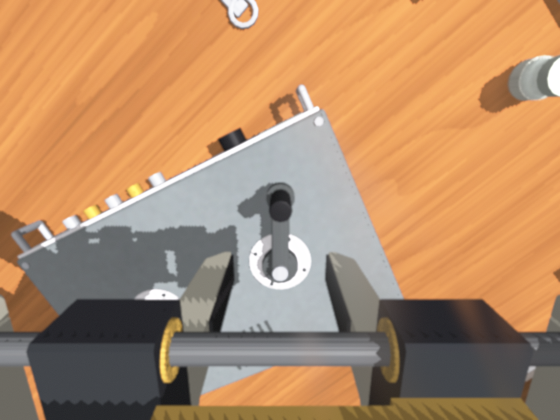

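The wrist view puts the grip top at (280,208) and the hub at (280,262), which match the predictions. Next I lower the cage over the grip.

```bash
python3 -m handwheel '[[-0.1,0.001,0.001,0.05,0,0,0],[-0.1,0.001,0.001,0.08,0,0,0],[-0.1,0.001,0.001,0.1086,0,0,0],[-0.1,0.001,0.001,0.1086,0,0,0],[-0.1,0.001,0.001,0.1086,0,0,0],[-0.1,0.001,0.001,0.1086,0,0,0]]'
python3 -m handwheel '[[-0.1,0,0.004,0,0,0,0],[-0.1,0,0.008,0,0,0,0],[-0.1,0,0.011,0,0,0,0],[-0.1,0,0.011,0,0,0,0],[-0.1,0,0.011,0,0,0,0]]'
python3 -c "
import numpy as np
for f in [1,2,3,6,9,12,15,18,21,24,27,30,33,36]:
  a=np.radians(f);c,s=np.cos(a),np.sin(a);print(f,np.round([.08*c-.0155*s-.08,.08*s+.0155*c-.0155,f/180],4))"
```

```text
t: 4.05
tool_pos: [0.505, 0.1793, 0.1206]
orientation: [1.129, 2.929, 0.003]
force: [0.8, -0.8, 0.2]
opening: 0.0512
gripper_force: 0.0
t: 4.68
tool_pos: [0.511, 0.1871, 0.1185]
orientation: [-1.129, -2.931, 0.0]
force: [0.5, -0.1, 0.1]
opening: 0.0511
gripper_force: 0.0
1 [-0.0003  0.0014  0.0056]
2 [-0.0006  0.0028  0.0111]
3 [-0.0009  0.0042  0.0167]
6 [-0.0021  0.0083  0.0333]
9 [-0.0034  0.0123  0.05  ]
12 [-0.005   0.0163  0.0667]
15 [-0.0067  0.0202  0.0833]
18 [-0.0087  0.024   0.1   ]
21 [-0.0109  0.0276  0.1167]
24 [-0.0132  0.0312  0.1333]
27 [-0.0158  0.0346  0.15  ]
30 [-0.0185  0.0379  0.1667]
33 [-0.0213  0.0411  0.1833]
36 [-0.0244  0.0441  0.2   ]
```

```bash
python3 -m handwheel '[[-0.1,-0.0009,0.0042,0,0,0,0.0167],[-0.1,-0.0021,0.0083,0,0,0,0.0333],[-0.1,-0.0034,0.0123,0,0,0,0.05],[-0.1,-0.005,0.0163,0,0,0,0.0667],[-0.1,-0.0067,0.0202,0,0,0,0.0833]]'
python3 -m handwheel '[[-0.1,-0.0009,0.0042,0,0,0,0.0167],[-0.1,-0.0021,0.0083,0,0,0,0.0333],[-0.1,-0.0034,0.0123,0,0,0,0.05],[-0.1,-0.005,0.0163,0,0,0,0.0667],[-0.1,-0.0067,0.0202,0,0,0,0.0833],[-0.1,-0.0087,0.024,0,0,0,0.1]]'
python3 -c "
from h import *
s=robot.read_state();print(s['force'],np.linalg.norm(s['force'][:2]),np.hypot(*(s['tool_pos'][:2]-[.5627,.1247])),np.degrees(np.arctan2(*(s['tool_pos'][:2]-[.5627,.1247])[::-1])))
p=snap('wrist','w2.png')"
```

```text
t: 5.3
tool_pos: [0.5288, 0.1975, 0.1183]
orientation: [-1.504, -2.756, 0.002]
force: [-3.6, -0.8, 1.6]
opening: 0.0515
gripper_force: 1.7
t: 6.05
tool_pos: [0.5535, 0.2036, 0.1182]
orientation: [-1.916, -2.487, 0.002]
force: [-3.2, 1.2, 0.8]
opening: 0.0512
gripper_force: 1.8
[-3.1780234   1.24651391  0.77790922] 3.4137412981202684 0.07945332057370912 96.65775659652606
```

View pics/w2.png

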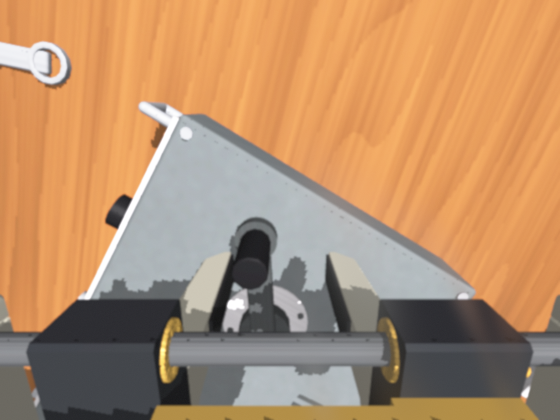

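The wrist view shows the left finger against the black grip at (250,265), pushing it with about 3 N. From here I feel for the stop in 1 mm steps, checking the force between moves.

```bash
cat > g.sh <<'E'
# ok LIMIT: prints horizontal force; fails if above LIMIT
ok(){ python3 -c "
import sys;from plant import robot;import numpy as np
s=robot.read_state();f=np.hypot(*s['force'][:2]);print(s['t'].round(2) if hasattr(s['t'],'round') else s['t'],s['force'].round(1),f.round(1),round(float(s['gripper_force']),1),s['tool_pos'][:2].round(4));sys.exit(f>$1)"; }
E
. ./g.sh
python3 -m handwheel '[[-0.1,-0.0003,0.0014,0,0,0,0.0056],[-0.1,-0.0006,0.0028,0,0,0,0.0111],[-0.1,-0.0009,0.0042,0,0,0,0.0167],[-0.1,-0.0009,0.0042,0,0,0,0.0167]]' >/dev/null; ok 5 || exit
python3 -m handwheel '[[-0.1,-0.0002,0.001,0,0,0,0.004],[-0.1,-0.0002,0.001,0,0,0,0.004]]' >/dev/null; ok 5 || exit
python3 -m handwheel '[[-0.1,-0.0002,0.001,0,0,0,0.004],[-0.1,-0.0002,0.001,0,0,0,0.004]]' >/dev/null; ok 5 || exit
python3 -m handwheel '[[-0.1,-0.0002,0.001,0,0,0,0.004],[-0.1,-0.0002,0.001,0,0,0,0.004]]' >/dev/null; ok 5 || exit
python3 -m handwheel '[[-0.1,-0.0002,0.001,0,0,0,0.004],[-0.1,-0.0002,0.001,0,0,0,0.004]]' >/dev/null; ok 5 || exit
python3 -m handwheel '[[-0.1,-0.0002,0.001,0,0,0,0.004],[-0.1,-0.0002,0.001,0,0,0,0.004]]' >/dev/null; ok 5 || exit
python3 -m handwheel '[[-0.1,-0.0002,0.001,0,0,0,0.004],[-0.1,-0.0002,0.001,0,0,0,0.004]]' >/dev/null; ok 5 || exit
python3 -m handwheel '[[-0.1,-0.0002,0.001,0,0,0,0.004],[-0.1,-0.0002,0.001,0,0,0,0.004]]' >/dev/null; ok 5 || exit
python3 -m handwheel '[[-0.1,-0.0002,0.001,0,0,0,0.004],[-0.1,-0.0002,0.001,0,0,0,0.004]]' >/dev/null; ok 5 || exit
```

```text
6.6 [-2.1  0.2 -0.6] 2.2 1.1 [0.5588 0.2035]False
```

```bash
sed -i 's/sys.exit(f>$1)/sys.exit(int(f>$1))/' g.sh; . ./g.sh
python3 -m handwheel '[[-0.1,-0.0002,0.001,0,0,0,0.004],[-0.1,-0.0002,0.001,0,0,0,0.004]]' >/dev/null; ok 5 || exit
python3 -m handwheel '[[-0.1,-0.0002,0.001,0,0,0,0.004],[-0.1,-0.0002,0.001,0,0,0,0.004]]' >/dev/null; ok 5 || exit
python3 -m handwheel '[[-0.1,-0.0002,0.001,0,0,0,0.004],[-0.1,-0.0002,0.001,0,0,0,0.004]]' >/dev/null; ok 5 || exit
python3 -m handwheel '[[-0.1,-0.0002,0.001,0,0,0,0.004],[-0.1,-0.0002,0.001,0,0,0,0.004]]' >/dev/null; ok 5 || exit
python3 -m handwheel '[[-0.1,-0.0002,0.001,0,0,0,0.004],[-0.1,-0.0002,0.001,0,0,0,0.004]]' >/dev/null; ok 5 || exit
python3 -m handwheel '[[-0.1,-0.0002,0.001,0,0,0,0.004],[-0.1,-0.0002,0.001,0,0,0,0.004]]' >/dev/null; ok 5 || exit
python3 -m handwheel '[[-0.1,-0.0002,0.001,0,0,0,0.004],[-0.1,-0.0002,0.001,0,0,0,0.004]]' >/dev/null; ok 5 || exit
python3 -m handwheel '[[-0.1,-0.0002,0.001,0,0,0,0.004],[-0.1,-0.0002,0.001,0,0,0,0.004]]' >/dev/null; ok 5 || exit
python3 -m handwheel '[[-0.1,-0.0002,0.001,0,0,0,0.004],[-0.1,-0.0002,0.001,0,0,0,0.004]]' >/dev/null; ok 5 || exit
python3 -m handwheel '[[-0.1,-0.0002,0.001,0,0,0,0.004],[-0.1,-0.0002,0.001,0,0,0,0.004]]' >/dev/null; ok 5 || exit
```

```text
6.85 [-2.8  1.1 -0.8] 3.0 1.0 [0.56   0.2034]
7.1 [-2.4  0.9 -1.6] 2.5 1.0 [0.561  0.2035]
7.35 [-1.7 -0.9 -2. ] 1.9 0.9 [0.5621 0.2035]
7.6 [-2.5 -0.4 -0.8] 2.6 0.9 [0.5631 0.2035]
7.85 [-1.8 -0.4 -1.3] 1.8 0.9 [0.5641 0.2035]
8.1 [-2.3  0.2 -1.3] 2.3 0.9 [0.5651 0.2035]
8.35 [-1.7  0.3 -0.9] 1.7 0.9 [0.5661 0.2034]
8.6 [-2.6 -0.3 -1.4] 2.6 0.9 [0.5671 0.2033]
8.85 [-1.9  0.7 -1.7] 2.0 0.9 [0.5681 0.2033]
9.1 [-2.3  0.3 -1.7] 2.3 1.0 [0.5691 0.2032]
```

```bash
. ./g.sh
python3 -m handwheel '[[-0.1,-0.0002,0.001,0,0,0,0.004],[-0.1,-0.0002,0.001,0,0,0,0.004]]' >/dev/null; ok 5 || exit
python3 -m handwheel '[[-0.1,-0.0002,0.001,0,0,0,0.004],[-0.1,-0.0002,0.001,0,0,0,0.004]]' >/dev/null; ok 5 || exit
python3 -m handwheel '[[-0.1,-0.0002,0.001,0,0,0,0.004],[-0.1,-0.0002,0.001,0,0,0,0.004]]' >/dev/null; ok 5 || exit
python3 -m handwheel '[[-0.1,-0.0002,0.001,0,0,0,0.004],[-0.1,-0.0002,0.001,0,0,0,0.004]]' >/dev/null; ok 5 || exit
python3 -m handwheel '[[-0.1,-0.0002,0.001,0,0,0,0.004],[-0.1,-0.0002,0.001,0,0,0,0.004]]' >/dev/null; ok 5 || exit
python3 -m handwheel '[[-0.1,-0.0002,0.001,0,0,0,0.004],[-0.1,-0.0002,0.001,0,0,0,0.004]]' >/dev/null; ok 5 || exit
python3 -m handwheel '[[-0.1,-0.0002,0.001,0,0,0,0.004],[-0.1,-0.0002,0.001,0,0,0,0.004]]' >/dev/null; ok 5 || exit
python3 -m handwheel '[[-0.1,-0.0002,0.001,0,0,0,0.004],[-0.1,-0.0002,0.001,0,0,0,0.004]]' >/dev/null; ok 5 || exit
python3 -m handwheel '[[-0.1,-0.0002,0.001,0,0,0,0.004],[-0.1,-0.0002,0.001,0,0,0,0.004]]' >/dev/null; ok 5 || exit
python3 -m handwheel '[[-0.1,-0.0002,0.001,0,0,0,0.004],[-0.1,-0.0002,0.001,0,0,0,0.004]]' >/dev/null; ok 5 || exit
python3 -m handwheel '[[-0.1,-0.0002,0.001,0,0,0,0.004],[-0.1,-0.0002,0.001,0,0,0,0.004]]' >/dev/null; ok 5 || exit
python3 -m handwheel '[[-0.1,-0.0002,0.001,0,0,0,0.004],[-0.1,-0.0002,0.001,0,0,0,0.004]]' >/dev/null; ok 5 || exit
python3 -c "
from h import *
s=robot.read_state();M=R.from_rotvec(s['orientation']).as_matrix();print(np.degrees(np.arctan2(M[1,0],M[0,0])),s['tool_pos'])"
```

```text
9.35 [-2.7  0.1 -0.8] 2.7 1.0 [0.5702 0.2031]
9.6 [-2.6  1.3 -0.2] 3.0 1.0 [0.5711 0.2029]
9.85 [-2.6  1.7 -1.6] 3.1 1.0 [0.5722 0.2028]
10.1 [-2.6  1.7 -0.5] 3.1 1.0 [0.5732 0.2025]
10.35 [-1.4  2.3 -0.2] 2.7 1.0 [0.5742 0.2024]
10.6 [-2.1  0.8  0.2] 2.2 1.0 [0.5752 0.2022]
10.85 [-2.2  1.9 -0.7] 2.9 1.0 [0.5762 0.202 ]
11.1 [-2.7  1.2 -0.9] 3.0 1.0 [0.5772 0.2018]
11.35 [-2.1  1.5 -0.8] 2.6 1.0 [0.5782 0.2016]
11.6 [-1.5  1.9 -1.6] 2.4 1.0 [0.5792 0.2013]
11.85 [-2.3  1.2 -1.1] 2.6 1.0 [0.5802 0.2011]
12.1 [-1.2  1.9 -0.5] 2.2 1.0 [0.5812 0.2009]
86.008511485166 [0.58118165 0.20085012 0.11865591]
```

```bash
. ./g.sh
python3 -m handwheel '[[-0.1,-0.0002,0.001,0,0,0,0.004],[-0.1,-0.0002,0.001,0,0,0,0.004]]' >/dev/null; ok 5 || exit
python3 -m handwheel '[[-0.1,-0.0002,0.001,0,0,0,0.004],[-0.1,-0.0002,0.001,0,0,0,0.004]]' >/dev/null; ok 5 || exit
python3 -m handwheel '[[-0.1,-0.0002,0.001,0,0,0,0.004],[-0.1,-0.0002,0.001,0,0,0,0.004]]' >/dev/null; ok 5 || exit
python3 -m handwheel '[[-0.1,-0.0002,0.001,0,0,0,0.004],[-0.1,-0.0002,0.001,0,0,0,0.004]]' >/dev/null; ok 5 || exit
python3 -m handwheel '[[-0.1,-0.0002,0.001,0,0,0,0.004],[-0.1,-0.0002,0.001,0,0,0,0.004]]' >/dev/null; ok 5 || exit
python3 -m handwheel '[[-0.1,-0.0002,0.001,0,0,0,0.004],[-0.1,-0.0002,0.001,0,0,0,0.004]]' >/dev/null; ok 5 || exit
python3 -m handwheel '[[-0.1,-0.0002,0.001,0,0,0,0.004],[-0.1,-0.0002,0.001,0,0,0,0.004]]' >/dev/null; ok 5 || exit
python3 -m handwheel '[[-0.1,-0.0002,0.001,0,0,0,0.004],[-0.1,-0.0002,0.001,0,0,0,0.004]]' >/dev/null; ok 5 || exit
python3 -m handwheel '[[-0.1,-0.0002,0.001,0,0,0,0.004],[-0.1,-0.0002,0.001,0,0,0,0.004]]' >/dev/null; ok 5 || exit
python3 -m handwheel '[[-0.1,-0.0002,0.001,0,0,0,0.004],[-0.1,-0.0002,0.001,0,0,0,0.004]]' >/dev/null; ok 5 || exit
python3 -m handwheel '[[-0.1,-0.0002,0.001,0,0,0,0.004],[-0.1,-0.0002,0.001,0,0,0,0.004]]' >/dev/null; ok 5 || exit
python3 -m handwheel '[[-0.1,-0.0002,0.001,0,0,0,0.004],[-0.1,-0.0002,0.001,0,0,0,0.004]]' >/dev/null; ok 5 || exit
python3 -c "
from h import *
s=robot.read_state();M=R.from_rotvec(s['orientation']).as_matrix();print(np.degrees(np.arctan2(M[1,0],M[0,0])),s['tool_pos'])"
```

```text
12.35 [-1.5  1.5 -0.5] 2.1 1.0 [0.5822 0.2006]
12.6 [-1.6  1.7  0.1] 2.3 1.0 [0.5831 0.2003]
12.85 [-1.6  1.3 -0.1] 2.1 1.0 [0.5841 0.2   ]
13.1 [-2.4  1.1 -0.4] 2.6 1.0 [0.5851 0.1997]
13.35 [-1.8  1.9 -0.1] 2.6 1.0 [0.5861 0.1994]
13.6 [-1.   0.8 -0.6] 1.3 1.0 [0.587 0.199]
13.85 [-1.3  0.4 -0.8] 1.4 1.0 [0.588  0.1987]
14.1 [-1.2  2.  -0.9] 2.4 1.0 [0.5889 0.1984]
14.35 [-2.4  0.9 -0.2] 2.5 1.0 [0.5899 0.198 ]
14.6 [-1.8  1.2 -1. ] 2.2 1.0 [0.5908 0.1976]
14.85 [-1.5  1.4  0.3] 2.0 1.0 [0.5918 0.1972]
15.1 [-1.5  2.  -1.1] 2.6 1.0 [0.5927 0.1968]
77.36666313521367 [0.59271676 0.19678822 0.11865896]
```

```bash
. ./g.sh
python3 -m handwheel '[[-0.1,0,0.001,0,0,0,0.004],[-0.1,0,0.001,0,0,0,0.004]]' >/dev/null; ok 5 || exit
python3 -m handwheel '[[-0.1,0,0.001,0,0,0,0.004],[-0.1,0,0.001,0,0,0,0.004]]' >/dev/null; ok 5 || exit
python3 -m handwheel '[[-0.1,0,0.001,0,0,0,0.004],[-0.1,0,0.001,0,0,0,0.004]]' >/dev/null; ok 5 || exit
python3 -m handwheel '[[-0.1,0,0.001,0,0,0,0.004],[-0.1,0,0.001,0,0,0,0.004]]' >/dev/null; ok 5 || exit
python3 -m handwheel '[[-0.1,0,0.001,0,0,0,0.004],[-0.1,0,0.001,0,0,0,0.004]]' >/dev/null; ok 5 || exit
python3 -m handwheel '[[-0.1,-0.0002,0.001,0,0,0,0.004],[-0.1,-0.0002,0.001,0,0,0,0.004]]' >/dev/null; ok 5 || exit
python3 -m handwheel '[[-0.1,-0.0002,0.001,0,0,0,0.004],[-0.1,-0.0002,0.001,0,0,0,0.004]]' >/dev/null; ok 5 || exit
python3 -m handwheel '[[-0.1,-0.0002,0.001,0,0,0,0.004],[-0.1,-0.0002,0.001,0,0,0,0.004]]' >/dev/null; ok 5 || exit
python3 -m handwheel '[[-0.1,-0.0002,0.001,0,0,0,0.004],[-0.1,-0.0002,0.001,0,0,0,0.004]]' >/dev/null; ok 5 || exit
python3 -m handwheel '[[-0.1,-0.0002,0.001,0,0,0,0.004],[-0.1,-0.0002,0.001,0,0,0,0.004]]' >/dev/null; ok 5 || exit
python3 -m handwheel '[[-0.1,-0.0002,0.001,0,0,0,0.004],[-0.1,-0.0002,0.001,0,0,0,0.004]]' >/dev/null; ok 5 || exit
python3 -m handwheel '[[-0.1,-0.0002,0.001,0,0,0,0.004],[-0.1,-0.0002,0.001,0,0,0,0.004]]' >/dev/null; ok 5 || exit
```

```text
15.35 [-1.9  0.1 -0.4] 1.9 0.9 [0.5937 0.1964]
15.6 [-2.  -0.4 -0.2] 2.1 0.8 [0.5946 0.1961]
15.85 [-1.2 -0.7 -0.7] 1.4 0.8 [0.5956 0.1959]
16.1 [-1.2  0.6 -0.2] 1.4 0.8 [0.5966 0.1958]
16.35 [-2.3 -1.5 -0.1] 2.7 0.8 [0.5975 0.1956]
16.6 [-1.8 -1.3 -0.3] 2.3 0.8 [0.5984 0.1952]
16.85 [-2.1 -0.2 -0.7] 2.1 0.8 [0.5994 0.1947]
17.1 [-5.4  0.1  1. ] 5.4 2.1 [0.5999 0.1943]
```

```bash
python3 -c "
from h import *
s=robot.read_state();M=R.from_rotvec(s['orientation']).as_matrix();print(np.degrees(np.arctan2(M[1,0],M[0,0])),s['tool_pos'],s['force'])"
```

```text
71.61300705430864 [0.59986355 0.1942687  0.11862273] [-5.39338656  0.12206329  1.04020125]
```

The force is rising, so this is the buffer. I continue in finer steps until about 10 N.

```bash
. ./g.sh
python3 -m handwheel '[[-0.1,0,0.0003,0,0,0,0.001],[-0.1,0,0.0003,0,0,0,0.001]]' >/dev/null; ok 9.5 || exit
python3 -m handwheel '[[-0.1,0,0.0003,0,0,0,0.001],[-0.1,0,0.0003,0,0,0,0.001]]' >/dev/null; ok 9.5 || exit
python3 -m handwheel '[[-0.1,0,0.0003,0,0,0,0.001],[-0.1,0,0.0003,0,0,0,0.001]]' >/dev/null; ok 9.5 || exit
python3 -m handwheel '[[-0.1,0,0.0003,0,0,0,0.001],[-0.1,0,0.0003,0,0,0,0.001]]' >/dev/null; ok 9.5 || exit
python3 -m handwheel '[[-0.1,0,0.0003,0,0,0,0.001],[-0.1,0,0.0003,0,0,0,0.001]]' >/dev/null; ok 9.5 || exit
```

```text
17.35 [-5.4  1.6  0.7] 5.6 2.8 [0.5999 0.1942]
17.6 [-7.2  0.4  2.3] 7.2 3.3 [0.5999 0.1942]
17.85 [-6.8  0.5  3. ] 6.8 3.8 [0.5999 0.1941]
18.1 [-9.1  1.   3. ] 9.1 4.4 [0.5999 0.194 ]
18.35 [-9.8  1.2  3.9] 9.9 4.9 [0.6   0.194]
```

```bash
. ./g.sh
python3 -m handwheel '[[-0.1,0,0.0003,0,0,0,0.001],[-0.1,0,0.0003,0,0,0,0.001]]' >/dev/null; ok 11.3 || exit
python3 -m handwheel '[[-0.1,0,0.0003,0,0,0,0.001],[-0.1,0,0.0003,0,0,0,0.001]]' >/dev/null; ok 11.3 || exit
python3 -m handwheel '[[-0.1,0,0,0,0,0,0],[-0.1,0,0,0,0,0,0]]' >/dev/null; ok 11.3 || exit
python3 -c "
from h import *
snap('wrist','w3.png')"
```

```text
18.6 [-12.   -0.4   4.7] 12.0 5.4 [0.6    0.1939]
```

```bash
ls pics
```

```text
d0c.png
s0c.png
scene0.png
side0.png
tmp.png
w1.png
w2.png
```

```bash
. ./g.sh
python3 -m handwheel '[[-0.1,0,0,0,0,0,0],[-0.1,0,0,0,0,0,0]]' >/dev/null; ok 11.3
python3 -m handwheel '[[-0.1,0,-0.006,0,0,0,0],[-0.1,0,-0.012,0,0,0,0],[-0.1,0,-0.015,0,0,0,0],[-0.1,0,-0.015,0,0,0,0]]'
python3 -c "
from h import *
p=snap('wrist','w3.png')
s=robot.read_state();M=R.from_rotvec(s['orientation']).as_matrix();print(np.degrees(np.arctan2(M[1,0],M[0,0])),s['tool_pos'],s['force'])"
```

```text
18.85 [-12.    1.1   4. ] 12.1 5.4 [0.6    0.1939]
t: 19.35
tool_pos: [0.5878, 0.1987, 0.1189]
orientation: [2.564, 1.814, 0.001]
force: [-0.3, 0.2, -0.3]
opening: 0.0512
gripper_force: 0.0
70.552199439182 [0.58784974 0.19860554 0.11881367] [-0.27549311 -0.30750211  0.14256172]
```

View pics/w3.png

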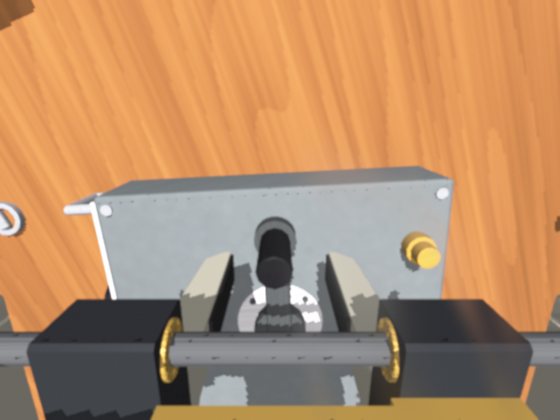

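The isolator rests at its end stop with its grip at (275,265) between the fingers and nothing touching it. I rise and move above the selector.

```bash
python3 -m handwheel '[[-0.1,0,0,-0.045,0,0,0],[-0.1,0,0,-0.09,0,0,0],[-0.1,0,0,-0.09,0,0,0],[-0.1,-0.06,-0.001,-0.09,0,0,0.0675],[-0.1,-0.12,-0.002,-0.09,0,0,0.0675],[-0.1,-0.18,-0.003,-0.09,0,0,0.0675],[-0.1,-0.24,-0.003,-0.09,0,0,0.0675],[-0.1,-0.2876,-0.0036,-0.09,0,0,0.0675],[-0.1,-0.2876,-0.0036,-0.09,0,0,0.0675],[-0.1,-0.2876,-0.0036,-0.09,0,0,0.0675],[-0.1,-0.2876,-0.0036,-0.09,0,0,0.0675]]'
python3 -c "
from h import *
p=snap('wrist','w4.png')
s=robot.read_state();M=R.from_rotvec(s['orientation']).as_matrix();print(np.degrees(np.arctan2(M[1,0],M[0,0])),s['tool_pos'])
for X in ([.4886,-.0714,.131],[.5152,-.0281,.071]):print(proj(p,X))
for r in robot.regions_of(p,'sel_grip')[:2]:print(r['rect'],r['conf'])"
```

```text
t: 20.78
tool_pos: [0.4888, -0.0703, 0.2083]
orientation: [-2.741, -1.534, 0.0]
force: [-0.1, -0.4, 0.1]
opening: 0.051
gripper_force: 0.0
58.49725181333809 [ 0.48882504 -0.07025701  0.20835416]
(np.float64(278.995928834794), np.float64(217.55781307980334))
(np.float64(279.16356600153875), np.float64(146.79975620903747))
[263.6, 125.6, 306.6, 227.8] 0.63
```

View pics/w4.png

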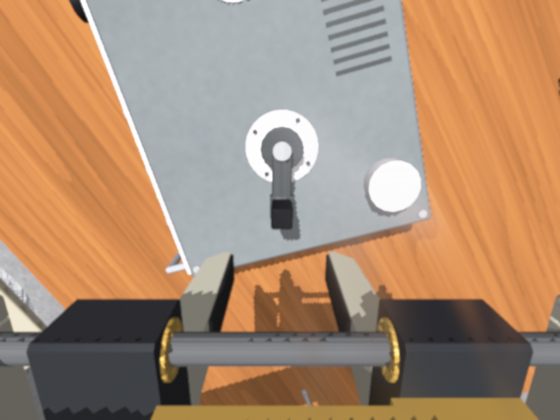

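The selector grip top is at (282,213), within 3 mm of the estimate. I go down around it and start the swing carefully.

```bash
. ./g.sh
python3 -m handwheel '[[-0.1,0.002,0.0025,0.04,0,0,0],[-0.1,0.002,0.0025,0.07,0,0,0],[-0.1,0.002,0.0025,0.0894,0,0,0],[-0.1,0.002,0.0025,0.0894,0,0,0],[-0.1,0.002,0.0025,0.0894,0,0,0]]' >/dev/null; ok 4 || exit
python3 -m handwheel '[[-0.1,0,-0.004,0,0,0,0],[-0.1,0,-0.008,0,0,0,0],[-0.1,0,-0.012,0,0,0,0],[-0.1,0,-0.014,0,0,0,0],[-0.1,0,-0.014,0,0,0,0]]' >/dev/null; ok 5 || exit
python3 -m handwheel '[[-0.1,0,-0.001,0,0,0,0],[-0.1,0,-0.002,0,0,0,0],[-0.1,0,-0.002,0,0,0,0]]' >/dev/null; ok 5 || exit
python3 -m handwheel '[[-0.1,0.0003,-0.0009,0,0,0,0.0056],[-0.1,0.0006,-0.0018,0,0,0,0.0111],[-0.1,0.0006,-0.0018,0,0,0,0.0111]]' >/dev/null; ok 5 || exit
python3 -m handwheel '[[-0.1,0.0003,-0.0009,0,0,0,0.0056],[-0.1,0.0006,-0.0018,0,0,0,0.0111],[-0.1,0.0006,-0.0018,0,0,0,0.0111]]' >/dev/null; ok 5 || exit
python3 -m handwheel '[[-0.1,0.0003,-0.0009,0,0,0,0.0056],[-0.1,0.0006,-0.0018,0,0,0,0.0111],[-0.1,0.0006,-0.0018,0,0,0,0.0111]]' >/dev/null; ok 5 || exit
python3 -c "
from h import *
s=robot.read_state();M=R.from_rotvec(s['orientation']).as_matrix();print(np.degrees(np.arctan2(M[1,0],M[0,0])),s['tool_pos'])
for f in [3,6,9,12,15,18,21,24,27,30]:
  a=np.radians(f);c,s=np.cos(a),np.sin(a);print(f,np.round([.052-.052*c+.0165*s,.0165-.052*s-.0165*c,f/180],4))"
```

```text
21.5 [0.6 0.2 0.2] 0.6 0.0 [ 0.4924 -0.0707]
22.125 [-0.7  0.6 -0.1] 0.9 0.0 [ 0.4797 -0.0636]
22.5 [ 0.2 -0.9  0.1] 0.9 0.0 [ 0.478  -0.0626]
22.875 [ 0.3 -0.8 -0.7] 0.9 0.2 [ 0.4769 -0.0612]
23.25 [ 0.6 -2.3  4. ] 2.4 1.7 [ 0.4761 -0.0598]
23.625 [ 2.3 -2.1  6.3] 3.1 2.7 [ 0.475  -0.0583]
52.38154575156706 [ 0.47503444 -0.05827061  0.11972826]
3 [ 0.0009 -0.0027  0.0167]
6 [ 0.002  -0.0053  0.0333]
9 [ 0.0032 -0.0079  0.05  ]
12 [ 0.0046 -0.0105  0.0667]
15 [ 0.006  -0.0129  0.0833]
18 [ 0.0076 -0.0153  0.1   ]
21 [ 0.0094 -0.0175  0.1167]
24 [ 0.0112 -0.0197  0.1333]
27 [ 0.0132 -0.0218  0.15  ]
30 [ 0.0152 -0.0238  0.1667]
```

```bash
python3 -c "
from h import *
s=robot.read_state();print(s['wrist_torque'],s['force'],s['tool_pos'],robot.tip_reach)
p=snap('side','s5.png');q=snap('wrist','w5.png')
u,v=map(int,proj(p,[.49,-.05,.11]))
a=p['frame'][v-60:v+60,u-80:u+80,::-1];a=cv2.resize(a,(533,400),interpolation=cv2.INTER_CUBIC)
b=cv2.resize(q['frame'][100:400,130:430,::-1],(400,400))
c=np.zeros((400,800,3),np.uint8);c[:,:400]=a[:,66:466];c[:,400:]=b
cv2.imwrite('pics/c5.png',c)"
```

```text
[-0.38765411 -0.54132374 -0.00955447] [ 2.32790069 -2.09846389  6.30762093] [ 0.47503444 -0.05827061  0.11972826] 0.014
```

View pics/c5.png

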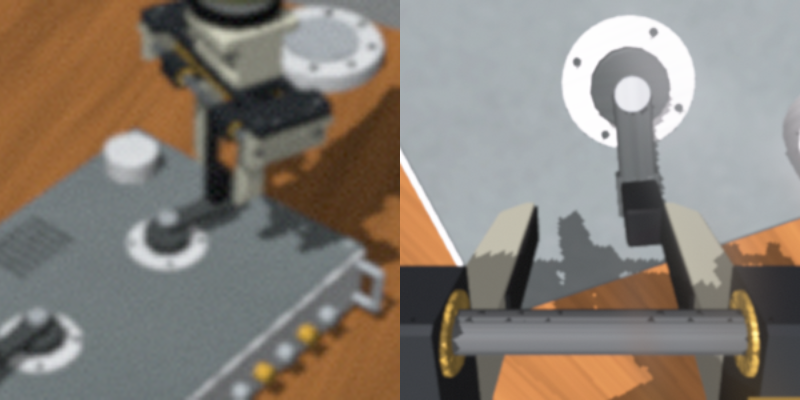

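The side and wrist views show the right finger beside the selector grip at (640,210), but there is an unexplained upward force of 6 N. I back off slightly and lift 7 mm before going on.

```bash
. ./g.sh
python3 -m handwheel '[[-0.1,0,0.003,0,0,0,0],[-0.1,0,0.003,0,0,0,0]]' >/dev/null; ok 50
python3 -m handwheel '[[-0.1,0,0,-0.004,0,0,0],[-0.1,0,0,-0.007,0,0,0],[-0.1,0,0,-0.007,0,0,0]]' >/dev/null; ok 50
python3 -m handwheel '[[-0.1,0,-0.0015,0,0,0,0],[-0.1,0,-0.003,0,0,0,0],[-0.1,0,-0.003,0,0,0,0]]' >/dev/null; ok 50
python3 -c "
from h import *
s=robot.read_state();print(s['wrist_torque'],s['force'],s['tool_pos'])"
```

```text
23.975 [-5.6  4.4 11. ] 7.1 6.0 [ 0.476 -0.059]
24.35 [ 0.4 -0.9  0.2] 1.0 0.0 [ 0.4767 -0.0599]
24.725 [-0.4 -0.5  0.2] 0.6 0.0 [ 0.4744 -0.0581]
[-0.00054223  0.00506808  0.00891585] [-0.36749545 -0.46912042  0.21620176] [ 0.47437971 -0.05806238  0.12610276]
```

```bash
. ./g.sh
python3 -m handwheel '[[-0.1,0.0003,-0.0009,0,0,0,0.0056],[-0.1,0.0006,-0.0018,0,0,0,0.0111],[-0.1,0.0006,-0.0018,0,0,0,0.0111]]' >/dev/null; ok 5 || exit
python3 -m handwheel '[[-0.1,0.0003,-0.0009,0,0,0,0.0056],[-0.1,0.0006,-0.0018,0,0,0,0.0111],[-0.1,0.0006,-0.0018,0,0,0,0.0111]]' >/dev/null; ok 5 || exit
python3 -m handwheel '[[-0.1,0.0003,-0.0009,0,0,0,0.0056],[-0.1,0.0006,-0.0018,0,0,0,0.0111],[-0.1,0.0006,-0.0018,0,0,0,0.0111]]' >/dev/null; ok 5 || exit
python3 -c "
from h import *
s=robot.read_state();print(s['wrist_torque'],s['force'],s['tool_pos'])
q=snap('wrist','w6.png')
p=snap('side','s6.png');u,v=map(int,proj(p,[.49,-.05,.11]))
a=p['frame'][v-40:v+40,u-40:u+40,::-1];a=cv2.resize(a,(400,400),interpolation=cv2.INTER_CUBIC)
b=cv2.resize(q['frame'][100:400,130:430,::-1],(400,400))
cv2.imwrite('pics/c6.png',np.hstack([a,b]))"
```

```text
25.1 [-0.3  0.2 -0.1] 0.4 0.0 [ 0.4735 -0.0565]
25.475 [-0.1  0.3  0.6] 0.3 0.0 [ 0.4725 -0.0549]
25.85 [-1.  -0.3  0.7] 1.1 0.0 [ 0.4715 -0.0533]
[-0.03335298 -0.0698495   0.00922337] [-1.02970078 -0.34080125  0.74090814] [ 0.47152393 -0.05325956  0.12622354]
```

View pics/c6.png

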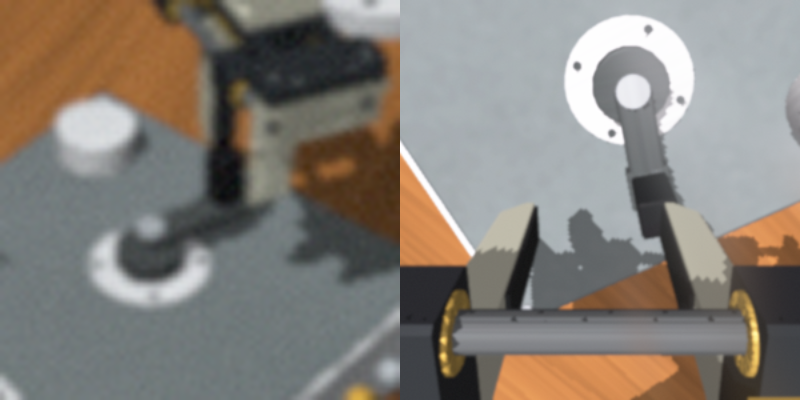

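```bash
python3 -c "
from h import *
p=snap('wrist','w7.png');s=robot.read_state();M=R.from_rotvec(s['orientation']).as_matrix()
for n,u,v,z in (('grip',316,265,.131),('disc',302,160,.071)):
  X=ray(p,u,v,z);print(n,X.round(4),(M.T@(X-s['tool_pos'])).round(4))
for t in ([-.0075,.0255,.014],[.0075,.0255,.014],[.0075,.043,.014],[-.0075,-.0255,.014]):
  X=M@np.array(t)+s['tool_pos'];print(t,X.round(4),np.round(proj(p,X)))
for r in robot.regions_of(p,'sel_grip')[:2]:
  v,u=np.nonzero(r['mask']);print(r['rect'],r['conf'],u.mean(),v.mean())
a=p['frame'][180:330,220:420,::-1];cv2.imwrite('pics/c7.png',cv2.resize(a,(800,600),interpolation=cv2.INTER_CUBIC))
"
```

```text
grip [ 0.4857 -0.0707  0.131 ] [-0.0028  0.0223 -0.0047]
disc [ 0.5179 -0.0292  0.071 ] [0.0495 0.0169 0.0553]
[-0.0075, 0.0255, 0.014] [ 0.4849 -0.0763  0.1123] [318. 258.]
[0.0075, 0.0255, 0.014] [ 0.4952 -0.0655  0.1123] [319. 237.]
[0.0075, 0.043, 0.014] [ 0.5079 -0.0775  0.1123] [346. 237.]
[-0.0075, -0.0255, 0.014] [ 0.4479 -0.0412  0.1123] [238. 258.]
[275.8, 135.3, 338.3, 277.4] 0.73 308.1323144982908 193.57208928212347
```

View pics/c7.png

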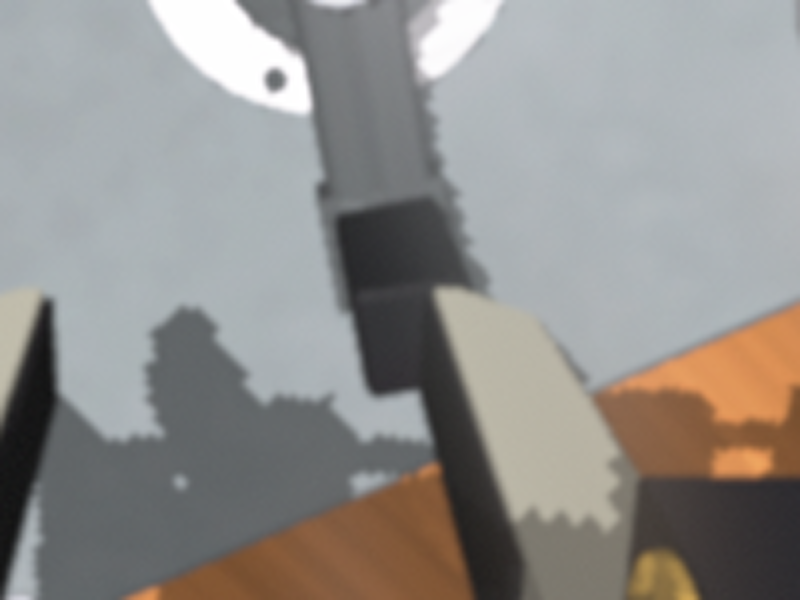

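```bash
python3 -c "
from h import *
p=snap('side','s8.png');q=snap('scene','s8b.png');s=robot.read_state();M=R.from_rotvec(s['orientation']).as_matrix()
u,v=map(int,proj(p,[.49,-.05,.11]));print('side crop origin',u-40,v-40,'beige tip obs',u-40+265/5,v-40+205/5)
for y in (-.0255,-.043,.0255,.043):
 for x in (-.0075,.0075):
  X=M@np.array([x,y,.014])+s['tool_pos'];print(x,y,X.round(3),'side crop',(np.array(proj(p,X))-[u-40,v-40]).round(1)*5)
print('grip top', (np.array(proj(p,[.4857,-.0707,.131]))-[u-40,v-40])*5)
u2,v2=map(int,proj(q,[.48,-.05,.12]));a=p['frame'][v-40:v+40,u-40:u+40,::-1];b=q['frame'][v2-40:v2+40,u2-40:u2+40,::-1]
c=np.hstack([cv2.resize(i,(400,400),interpolation=cv2.INTER_CUBIC) for i in (a,b)])
for im,(uu,vv),o in ((p,(u,v),0),(q,(u2,v2),400)):
 for y,col in ((-.0255,(0,0,255)),(.0255,(0,255,0))):
  for x in (-.0075,.0075):
   P=(np.array(proj(im,M@np.array([x,y,.014])+s['tool_pos']))-[uu-40,vv-40])*5;cv2.circle(c,(int(P[0])+o,int(P[1])),3,col,-1)
cv2.imwrite('pics/c8.png',c)"
```

```text
side crop origin 250 158 beige tip obs 303.0 199.0
-0.0075 -0.0255 [ 0.448 -0.041  0.112] side crop [268. 226.]
0.0075 -0.0255 [ 0.458 -0.03   0.112] side crop [243.5 232.5]
-0.0075 -0.043 [ 0.435 -0.029  0.112] side crop [281.  244.5]
0.0075 -0.043 [ 0.446 -0.018  0.112] side crop [256.5 251.5]
-0.0075 0.0255 [ 0.485 -0.076  0.112] side crop [229.5 172.5]
0.0075 0.0255 [ 0.495 -0.066  0.112] side crop [205.5 179. ]
-0.0075 0.043 [ 0.498 -0.088  0.112] side crop [217. 155.]
0.0075 0.043 [ 0.508 -0.078  0.112] side crop [193.  161.5]
grip top [225.65498213 152.16344617]
```

View pics/c8.png

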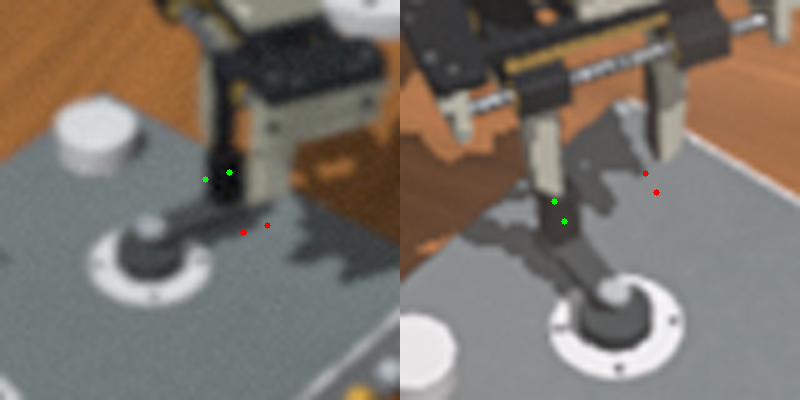

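The overlay shows the real fingertips about 15–20 mm above the projected points. The finger was therefore riding on top of the grip; Fz on it stayed below 14 N in total. The lever has turned about 6°, so it is unlocked. I recentre over the grip and go lower.

```bash
. ./g.sh
python3 -m handwheel '[[-0.1,0,0,-0.008,0,0,0],[-0.1,0,0,-0.008,0,0,0],[-0.1,-0.002,0.012,-0.008,0,0,-0.033],[-0.1,-0.002,0.023,-0.008,0,0,-0.033],[-0.1,-0.002,0.023,-0.008,0,0,-0.033],[-0.1,-0.002,0.023,-0.008,0,0,-0.033]]' >/dev/null; ok 4 || exit
python3 -m handwheel '[[-0.1,0,0,0.008,0,0,0],[-0.1,0,0,0.012,0,0,0],[-0.1,0,0,0.012,0,0,0],[-0.1,0,0,0.012,0,0,0]]' >/dev/null; ok 4 || exit
python3 -m handwheel '[[-0.1,0,0,0.006,0,0,0],[-0.1,0,0,0.012,0,0,0],[-0.1,0,0,0.018,0,0,0],[-0.1,0,0,0.018,0,0,0]]' >/dev/null; ok 4 || exit
python3 -m handwheel '[[-0.1,0,-0.004,0,0,0,0],[-0.1,0,-0.008,0,0,0,0],[-0.1,0,-0.012,0,0,0,0],[-0.1,0,-0.012,0,0,0,0]]' >/dev/null; ok 4 || exit
python3 -c "
from h import *
s=robot.read_state();M=R.from_rotvec(s['orientation']).as_matrix();print(np.degrees(np.arctan2(M[1,0],M[0,0])),s['tool_pos'],s['force'])"
```

```text
26.9 [-0.2  0.2 -0.2] 0.3 0.0 [ 0.4867 -0.0705]
27.4 [-0.2  0.1 -0.3] 0.3 0.0 [ 0.4868 -0.0706]
27.9 [-0.6 -0.8  0.7] 1.0 0.0 [ 0.4862 -0.0705]
28.4 [-0.3  0.3 -0.2] 0.4 0.0 [ 0.4772 -0.0631]
52.36412819810313 [ 0.47720394 -0.06308889  0.10440131] [-0.3026511   0.26278962 -0.1989252 ]
```

```bash
. ./g.sh
python3 -m handwheel '[[-0.1,0,-0.001,0,0,0,0],[-0.1,0,-0.002,0,0,0,0],[-0.1,0,-0.002,0,0,0,0]]' >/dev/null; ok 5 || exit
python3 -m handwheel '[[-0.1,0.0003,-0.0009,0,0,0,0.0056],[-0.1,0.0006,-0.0018,0,0,0,0.0111],[-0.1,0.0006,-0.0018,0,0,0,0.0111]]' >/dev/null; ok 5 || exit
python3 -m handwheel '[[-0.1,0.0003,-0.0009,0,0,0,0.0056],[-0.1,0.0006,-0.0018,0,0,0,0.0111],[-0.1,0.0006,-0.0018,0,0,0,0.0111]]' >/dev/null; ok 5 || exit
python3 -m handwheel '[[-0.1,0.0003,-0.0009,0,0,0,0.0056],[-0.1,0.0006,-0.0018,0,0,0,0.0111],[-0.1,0.0006,-0.0018,0,0,0,0.0111]]' >/dev/null; ok 5 || exit
python3 -m handwheel '[[-0.1,0.0003,-0.0009,0,0,0,0.0056],[-0.1,0.0006,-0.0018,0,0,0,0.0111],[-0.1,0.0006,-0.0018,0,0,0,0.0111]]' >/dev/null; ok 5 || exit
python3 -m handwheel '[[-0.1,0.0003,-0.0009,0,0,0,0.0056],[-0.1,0.0006,-0.0018,0,0,0,0.0111],[-0.1,0.0006,-0.0018,0,0,0,0.0111]]' >/dev/null; ok 5 || exit
```

```text
28.775 [ 2.4 -2.7 -1.4] 3.6 1.3 [ 0.476  -0.0624]
29.15 [ 0.5 -3.4  0.2] 3.4 1.3 [ 0.4747 -0.0606]
29.525 [ 1.4 -2.5  0.8] 2.8 1.2 [ 0.4736 -0.0587]
29.9 [ 0.8 -2.5  1.1] 2.6 1.1 [ 0.4726 -0.0571]
30.275 [ 0.3 -2.   1. ] 2.0 1.1 [ 0.4717 -0.0555]
30.65 [ 0.3 -2.9  0.3] 2.9 1.1 [ 0.4709 -0.0538]
```

```bash
python3 -c "
from h import *
p=snap('wrist','w9.png')
s=robot.read_state();M=R.from_rotvec(s['orientation']).as_matrix();print(np.degrees(np.arctan2(M[1,0],M[0,0])),s['tool_pos'],s['force'],M.T@(np.array([.5165,-.0285,.1])-s['tool_pos']))"
```

```text
42.3624648641732 [ 0.47085853 -0.05372033  0.10415028] [ 0.52493507 -2.33320998  0.39473738] [0.0507187  0.01212055 0.00413997]
```

Pushing cleanly now: 2.5 N with almost no vertical force. I sweep in larger chunks.

```bash
. ./g.sh
python3 -m handwheel '[[-0.1,0.0009,-0.0027,0,0,0,0.0167],[-0.1,0.002,-0.0053,0,0,0,0.0333],[-0.1,0.0032,-0.0079,0,0,0,0.05],[-0.1,0.0046,-0.0105,0,0,0,0.0667],[-0.1,0.0046,-0.0105,0,0,0,0.0667]]' >/dev/null; ok 6 || exit
python3 -m handwheel '[[-0.1,0.0009,-0.0027,0,0,0,0.0167],[-0.1,0.002,-0.0053,0,0,0,0.0333],[-0.1,0.0032,-0.0079,0,0,0,0.05],[-0.1,0.0046,-0.0105,0,0,0,0.0667],[-0.1,0.0046,-0.0105,0,0,0,0.0667]]' >/dev/null; ok 6 || exit
python3 -m handwheel '[[-0.1,0.0009,-0.0027,0,0,0,0.0167],[-0.1,0.002,-0.0053,0,0,0,0.0333],[-0.1,0.0032,-0.0079,0,0,0,0.05],[-0.1,0.0046,-0.0105,0,0,0,0.0667],[-0.1,0.0046,-0.0105,0,0,0,0.0667]]' >/dev/null; ok 6 || exit
python3 -m handwheel '[[-0.1,0.0009,-0.0027,0,0,0,0.0167],[-0.1,0.002,-0.0053,0,0,0,0.0333],[-0.1,0.0032,-0.0079,0,0,0,0.05],[-0.1,0.0032,-0.0079,0,0,0,0.05]]' >/dev/null; ok 6 || exit
python3 -c "
from h import *
s=robot.read_state();M=R.from_rotvec(s['orientation']).as_matrix();print(np.degrees(np.arctan2(M[1,0],M[0,0])),s['tool_pos'],s['force'],M.T@(np.array([.5165,-.0285,.1])-s['tool_pos']))"
```

```text
31.325 [-0.4 -1.7  0.4] 1.7 0.6 [ 0.467  -0.0427]
31.95 [-1.5 -1.2  0.6] 1.9 0.6 [ 0.4657 -0.0314]
32.575 [-2.1 -2.2 -1.5] 3.0 0.6 [ 0.4667 -0.02  ]
33.075 [-1.1 -2.2 -0.9] 2.5 0.7 [ 0.4691 -0.0118]
-2.5176304821431557 [ 0.46914308 -0.01177523  0.10403576] [-1.06286402 -2.21362356 -0.88189426] [0.04804828 0.01463028 0.00400015]
```

```bash
. ./g.sh
python3 -m handwheel '[[-0.1,0.0003,-0.001,0,0,0,0.006],[-0.1,0.0006,-0.002,0,0,0,0.012],[-0.1,0.0009,-0.003,0,0,0,0.018],[-0.1,0.0009,-0.003,0,0,0,0.018]]' >/dev/null; ok 5 || exit
python3 -m handwheel '[[-0.1,0.0003,-0.001,0,0,0,0.006],[-0.1,0.0006,-0.002,0,0,0,0.012],[-0.1,0.0009,-0.003,0,0,0,0.018],[-0.1,0.0009,-0.003,0,0,0,0.018]]' >/dev/null; ok 5 || exit
python3 -m handwheel '[[-0.1,0.0003,-0.001,0,0,0,0.006],[-0.1,0.0003,-0.001,0,0,0,0.006]]' >/dev/null; ok 5 || exit
python3 -m handwheel '[[-0.1,0.0003,-0.001,0,0,0,0.006],[-0.1,0.0003,-0.001,0,0,0,0.006]]' >/dev/null; ok 5 || exit
python3 -m handwheel '[[-0.1,0.0003,-0.001,0,0,0,0.006],[-0.1,0.0003,-0.001,0,0,0,0.006]]' >/dev/null; ok 5 || exit
python3 -m handwheel '[[-0.1,0.0003,-0.001,0,0,0,0.006],[-0.1,0.0003,-0.001,0,0,0,0.006]]' >/dev/null; ok 5 || exit
python3 -m handwheel '[[-0.1,0.0003,-0.001,0,0,0,0.006],[-0.1,0.0003,-0.001,0,0,0,0.006]]' >/dev/null; ok 5 || exit
python3 -m handwheel '[[-0.1,0.0003,-0.001,0,0,0,0.006],[-0.1,0.0003,-0.001,0,0,0,0.006]]' >/dev/null; ok 5 || exit
python3 -m handwheel '[[-0.1,0.0003,-0.001,0,0,0,0.006],[-0.1,0.0003,-0.001,0,0,0,0.006]]' >/dev/null; ok 5 || exit
python3 -m handwheel '[[-0.1,0.0003,-0.001,0,0,0,0.006],[-0.1,0.0003,-0.001,0,0,0,0.006]]' >/dev/null; ok 5 || exit
python3 -m handwheel '[[-0.1,0.0003,-0.001,0,0,0,0.006],[-0.1,0.0003,-0.001,0,0,0,0.006]]' >/dev/null; ok 5 || exit
```

```text
33.575 [-2.1 -2.5 -1.8] 3.2 1.1 [ 0.4703 -0.0088]
34.075 [-2.6 -1.6 -1.3] 3.0 1.0 [ 0.4717 -0.0059]
34.325 [-0.5 -1.4 -0.5] 1.5 1.1 [ 0.4722 -0.0051]
34.575 [-1.5 -1.8 -0.9] 2.4 1.2 [ 0.4726 -0.0042]
34.825 [-1.6 -2.5 -0.3] 3.0 1.2 [ 0.4731 -0.0032]
35.075 [-2.2 -0.6 -0.3] 2.3 1.2 [ 0.4736 -0.0023]
35.325 [-0.9 -2.3  0.2] 2.5 1.2 [ 0.4741 -0.0014]
35.575 [-1.7 -2.1  0.4] 2.7 1.2 [ 0.4747 -0.0005]
35.825 [-2.2 -2.4  1.1] 3.2 1.2 [4.752e-01 4.000e-04]
36.075 [-2.7 -3.4  0.8] 4.4 2.5 [0.4757 0.0008]
36.325 [-3.2 -8.3  1.1] 8.9 4.8 [0.4762 0.0007]
```

```bash
python3 -c "
from h import *
s=robot.read_state();M=R.from_rotvec(s['orientation']).as_matrix();print(np.degrees(np.arctan2(M[1,0],M[0,0])),s['tool_pos'],s['force'],s['q'])"
```

```text
-18.92674574115318 [0.47618399 0.00065258 0.10420165] [-3.19801757 -8.28763806  1.10234686] [-0.10436376 -0.13447537  1.94418402 -0.00250054  1.33212465  1.79735842]
```

The end stop is felt at the expected heading. I make one small firm press, then release and withdraw.

```bash
. ./g.sh
python3 -m handwheel '[[-0.1,0,-0.0004,0,0,0,0],[-0.1,0,-0.0004,0,0,0,0]]' >/dev/null; ok 10.5 && python3 -m handwheel '[[-0.1,0,-0.0003,0,0,0,0],[-0.1,0,-0.0003,0,0,0,0]]' >/dev/null; ok 20
python3 -m handwheel '[[-0.1,0,0.007,0,0,0,0],[-0.1,0,0.015,0,0,0,0],[-0.1,0,0.015,0,0,0,0],[-0.1,0,0.015,0,0,0,0]]' >/dev/null; ok 3 || exit
python3 -m handwheel '[[-0.1,0,0,-0.05,0,0,0],[-0.1,0,0,-0.1,0,0,0],[-0.1,0,0,-0.12,0,0,0],[-0.1,0,0,-0.12,0,0,0],[-0.1,0,0,-0.12,0,0,0]]' >/dev/null; ok 3
python3 - <<'E'
from h import *
a=snap('scene','f1.png');b=snap('side','f2.png');w=snap('wrist','f3.png')
hs=lambda im,x0,y0,x1,y1:cv2.resize(np.ascontiguousarray(im['frame'][y0:y1,x0:x1,::-1]),(400,400),interpolation=cv2.INTER_CUBIC)
cv2.imwrite('pics/c9.png',np.hstack([hs(a,200,160,390,330),hs(b,170,160,350,310)]))
for p,nm in ((a,'scene'),(b,'side')):
  for k,z in (('iso_grip',.118),('sel_grip',.114),('tin',.09),('attenuator',.08)):
    for r in robot.regions_of(p,k)[:1]:
      v,u=np.nonzero(r['mask'])
      if len(u): print(nm,k,round(r['conf'],2),ray(p,u.mean(),v.mean(),z).round(3))
print('sel home grip top px: scene',proj(a,[.4663,-.0143,.131]),'side',proj(b,[.4663,-.0143,.131]),robot.read_state()['t'])
E
```

```text
36.575 [ -3.  -10.4   0.5] 10.8 5.6 [0.4762 0.0007]
36.575 [ -3.  -10.4   0.5] 10.8 5.6 [0.4762 0.0007]
37.075 [ 0.1 -0.3  0.5] 0.3 0.0 [ 0.4717 -0.0118]
37.7 [-0.5  0.2 -0.2] 0.6 0.0 [ 0.4707 -0.0116]
scene iso_grip 0.87 [0.59  0.177 0.118]
scene sel_grip 0.9 [ 0.509 -0.015  0.114]
scene tin 0.54 [0.686 0.154 0.09 ]
scene attenuator 0.55 [0.68  0.152 0.08 ]
side iso_grip 0.73 [0.566 0.192 0.118]
side sel_grip 0.78 [0.481 0.001 0.114]
side tin 0.65 [ 0.581 -0.102  0.09 ]
sel home grip top px: scene (np.float64(278.5967596358984), np.float64(193.48193237510026)) side (np.float64(293.9991285040425), np.float64(201.92476085204112)) 38.25
```

View pics/c9.png

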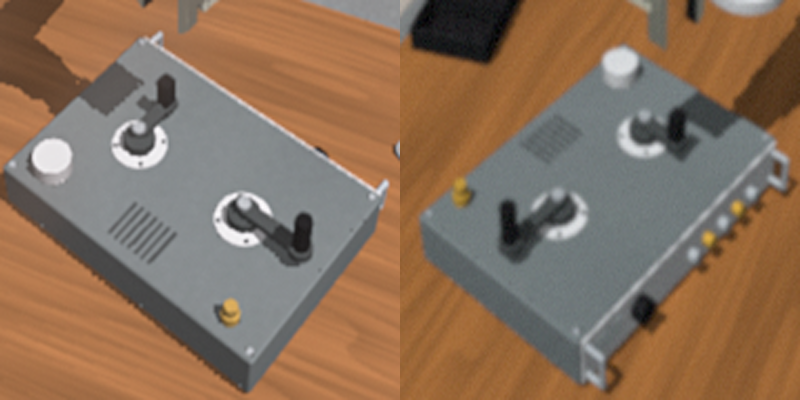

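The selector points straight to the front, with its grip at (166,90) and (677,125). The isolator points to the left at its stop, the tin and brass part are in place, and the gripper is clear.

```bash
python3 -c "
from plant import robot;print(robot.close_job())"
```

```text
the job is handed in; nothing more can be done
None
```

The job is handed in at about 38 s: the isolator was pressed home at about 12 N, then the selector at about 11 N, and the gripper is clear of everything. Two slips: a fingertip briefly rode on top of the selector grip, at up to about 13 N, before I corrected it, and I viewed 11 pictures instead of the allowed 10.

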